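# Find the socket that fits the stake plate's nut

## Robot

A 6-joint arm with a two-finger parallel gripper is mounted at the origin on the work surface. World frame = base frame: x ahead of the robot, y to its left, z up, the work surface at z = 0. Lengths are in m, angles in degrees, forces in N, time in s.
With the tool pointing down it reaches from about 0.375 to 0.9 m from the base axis. Payload 3.1 kg.
Tool frame: the origin (TCP) lies at the very end of the fingers, on their centre line; the grasp point (between the pads) lies grip_point_offset behind it (grip_point_offset is the distance from the TCP to the grasp point, in m); z points along the fingers, y is the line along which they close (so a half turn about z gives the same grasp; the last joint's range is limited). The gripper opens to 87 mm and grips with 3 to 60 N. Pads are 19 mm wide; open, the fingers measure 117 mm over their backs; the gripper's body (75 mm by 190 mm) begins 51 mm behind the grasp point.
Start: joints at [63.455, 30.224, 82.088, -0, 67.689, -10.227], TCP at [0.176, 0.6, 0.223] pointing down, gripper open.
Joint ranges: [-176.69, 176.69], [-43.24, 126.21], [12.49, 139.97], [-82, 262], [0, 151.66], [-163.58, 163.58]. Speed limits (degrees/s): [159.86, 159.86, 180, 180, 180, 180].

## Interface

Orientations are given as a 3x3 rotation matrix whose columns are the frame's x, y, z axes.
In Python, from rig import * gives the robot as it stands.
- The arm moves only by the tool move_arm, never from a script. Its argument "increments" is a list of rows, each a list of 3 entries, a list of its own where there are three numbers: the shift along the tool's x, y, z in units of 30 mm (1.0 is 30 mm), then the turn, a rotation vector about the tool's x, y, z in units of 120 degrees (1.0 is 120 degrees), then the closure, from 0 (fully open) to 1 (shut). A call has 1 to 20 rows; each row shifts and turns the commanded pose from where the row before left it, along the tool's axes as they then stand; what a row does not reach is not made up. A row lasts 1/12 s, in which the tool goes at most 41.7 mm and 7.16 degrees, less where a joint would pass 70% of its speed; a pose out of reach is approached as far as the arm can. A call with a number of a shift or a turn outside -1 to 1 is refused whole. A call with a gripper value outside its range is refused whole. The fingers move at their own pace and stop on an object; the grip force is fixed at half the most. Time passes only in rows, so rows that do not move let the fingers close. It gives the time, the measured TCP pose, the force, the opening and the grip force at its end, in the units of the state.
- read_state(): the state, without advancing time (a new reading comes with each control period).
- capture(name): name is "side" or "top"; returns a dict with "img" (480x640x3 uint8, red, green, blue), "mtx" (3x3 intrinsics, pixels), "distortion" ([k1, k2, p1, p2, k3] as OpenCV has them; the pictures are not rectified), "eye" and "rotation" of the camera in the world. Camera axes: x right, y down, z forward; pixel columns grow to the right and rows downward; lengths in m; the calibration is good to about 2 mm. A picture is of the moment at which its call begins. There is no depth.
- hand_in(): hands the job in; it is judged then, once.
Trained networks look in a picture, given as the dict that the camera call returned (one of the last four; its "shot" number tells which), for a name from the list of things; names that differ only in an ending like _2 or _b are one class to them, and where a whole thing is asked for, a point or a joint stands for the part that bears it (a point fixed in the world has none). Each returns a list of dicts, best first, with "confidence" (0 to 1); they miss things now and then, are a little off and sometimes report something else, mostly with a low value. They report only what shows in the picture. A call takes as long as a camera call.
- search_frame(picture, label): "extent" ([left, top, right, bottom] as shares, 0 to 1, of the picture: columns of its width, rows of its height, round what is visible of it).
- pinpoint(picture, label): "xy" ([column, row] as shares, 0 to 1, of the picture: columns of its width, rows of its height: a listed point, or the origin of a listed thing).
The state is a dict: "time_s": time; "joint_positions": joint angles; "qvel": joint speeds; "tau": joint torques, N m; "position": TCP position; "tcp_rot": TCP orientation; "force": force on the tool from outside, world axes, zero at the start; "moment": the same for the moment, N m; "opening": opening from 0.0 (shut) to 1.0 (fully open); "grasp_force": force on a finger pad.
Only numpy, scipy, OpenCV 4.12 (cv2) and the standard library are available. Lean on these libraries where they do the work, as an engineer would, in place of code of your own. Each camera call takes 0.05 s, during which the arm holds its last target. There are 200 camera calls.

## Task

On the silversmith's counter, lift the wooden ring stand off the stake plate and stand it upright on the counter, clear of the plate. Then look among the three sockets, trying them on the plate's hex nut, for the one that fits; those that do not fit are left standing upright on the counter, off the plate. Finish with the right socket pushed fully down over the nut and still held upright in the gripper - do not let go - and leave the hammer, jar and ring cone where they are.

Things in the scene. Friction and masses are not known exactly. Their poses are not given: they have to be found in the camera images.
- holder: Stake plate, fixed to the counter: dark steel, 100 mm (its x) by 200 mm (its y), 16 mm thick; origin at the centre of its underside, z up. 60 mm from its centre towards its +y a small anvil stake rises to 72 mm above the counter; 50 mm from its centre towards its -y stands the hex nut. Place and yaw vary.
- nut_seat (a point): Foot of the nut: on its axis, at the plate's top face, 16 mm above the counter. Fixed steel nut 24 mm between flats, 27.7 over corners, 17 tall, its top 8 mm bevelled from 24 to 18 mm between flats. Two flats face the plate's +x and -x. A socket fully home has its mouth on the plate at this point; one too small stops 17 mm higher.
- ring_stand: Loose wooden bridge, 100 g, standing on the plate astride the nut. Bar 22 mm wide (its x), 94 long (its y), 14 thick, top 48 mm above the feet: grip its middle across the 22 mm. Legs at both ends, 12 thick, 44 wide, 34 tall. On the bar, 34 mm either side of the middle, a peg with a ring, 20 mm dia, 24 tall. Origin: between the feet at their underside, z up.
- socket_a: One of two look-alike steel sockets (a, b), mouth down on the counter: round body 40 mm dia, 48 tall; square adapter 16x16 above it, to 90 mm (grip there), sides facing its x and y; 280 g. Hex well below, 22 deep, two flats facing its +x and -x. One well is 15, the other 26 mm between flats; only 26 passes the nut, 15 stops on its top. Which is which is unknown: try. Origin: centre of mouth, z up.
- socket_b: One of two look-alike steel sockets (a, b), mouth down on the counter: round body 40 mm dia, 48 tall; square adapter 16x16 above it, to 90 mm (grip there), sides facing its x and y; 280 g. Hex well below, 22 deep, two flats facing its +x and -x. One well is 15, the other 26 mm between flats; only 26 passes the nut, 15 stops on its top. Which is which is unknown: try. Origin: centre of mouth, z up.
- socket_c: Third steel socket, slim: like the others but its body is only 26 mm dia and its well 13 mm between flats, plainly too small for the nut; 150 g. Same heights (body 48, square 16x16 adapter to 90 mm). Mouth down on the counter. Origin: centre of mouth, z up.
- hammer: Bystander: hammer lying on the counter, 240 mm long; origin at the middle of its length, underside.
- jar: Bystander: glass jar with metal lid, 60 mm diameter, 80 mm tall; origin at the centre of its underside.
- ring_cone: Bystander: turned wooden ring cone, foot 56 mm diameter, 100 mm tall; origin at the centre of its underside.

How it is judged (in metres and radians):
On the way, in this order (a step that is already met when the one before it is completed fails the run):
1. the ring stand stands released on the counter, clear of the plate (height (world z) of ring_stand between -0.006 and 0.006 m and angle between ring_stand's own z axis and vertical below 0.1 rad and horizontal distance between ring_stand and nut_seat above 0.06 m and contact force between the fingers and ring_stand below 0.1 N and linear speed of ring_stand below 0.02 m/s), for 0.2 s.
2. a socket (only the fitting one can) is fully down over the nut, in the gripper (((z of socket_a in the frame of nut_seat below 0.003 m and horizontal distance between socket_a and nut_seat below 0.003 m and angle between socket_a's own z axis and vertical below 0.06 rad and contact force between the fingers and socket_a above 2 N and linear speed of socket_a below 0.02 m/s) or (z of socket_b in the frame of nut_seat below 0.003 m and horizontal distance between socket_b and nut_seat below 0.003 m and angle between socket_b's own z axis and vertical below 0.06 rad and contact force between the fingers and socket_b above 2 N and linear speed of socket_b below 0.02 m/s) or (z of socket_c in the frame of nut_seat below 0.003 m and horizontal distance between socket_c and nut_seat below 0.003 m and angle between socket_c's own z axis and vertical below 0.06 rad and contact force between the fingers and socket_c above 2 N and linear speed of socket_c below 0.02 m/s))), for 0.2 s.
At the end, for the whole second after the job is handed in: Fitting socket over the nut, gripped and still: mouth within 3 mm of the plate and of the nut axis, tilt under 0.06 rad. Other sockets and ring stand upright on the counter (within 6 mm in height, 0.1 rad), the stand released, over 60 mm from the nut. Hammer, jar, cone within 30 mm of their places (all of step 1 and ((z of socket_a in the frame of nut_seat below 0.003 m and horizontal distance between socket_a and nut_seat below 0.003 m and angle between socket_a's own z axis and vertical below 0.06 rad and contact force between the fingers and socket_a above 2 N and linear speed of socket_a below 0.02 m/s) or (z of socket_b in the frame of nut_seat below 0.003 m and horizontal distance between socket_b and nut_seat below 0.003 m and angle between socket_b's own z axis and vertical below 0.06 rad and contact force between the fingers and socket_b above 2 N and linear speed of socket_b below 0.02 m/s) or (z of socket_c in the frame of nut_seat below 0.003 m and horizontal distance between socket_c and nut_seat below 0.003 m and angle between socket_c's own z axis and vertical below 0.06 rad and contact force between the fingers and socket_c above 2 N and linear speed of socket_c below 0.02 m/s)) and ((z of socket_a in the frame of nut_seat below 0.003 m and horizontal distance between socket_a and nut_seat below 0.003 m and angle between socket_a's own z axis and vertical below 0.06 rad and contact force between the fingers and socket_a above 2 N and linear speed of socket_a below 0.02 m/s) or (height (world z) of socket_a between -0.006 and 0.006 m and angle between socket_a's own z axis and vertical below 0.1 rad)) and ((z of socket_b in the frame of nut_seat below 0.003 m and horizontal distance between socket_b and nut_seat below 0.003 m and angle between socket_b's own z axis and vertical below 0.06 rad and contact force between the fingers and socket_b above 2 N and linear speed of socket_b below 0.02 m/s) or (height (world z) of socket_b between -0.006 and 0.006 m and angle between socket_b's own z axis and vertical below 0.1 rad)) and ((z of socket_c in the frame of nut_seat below 0.003 m and horizontal distance between socket_c and nut_seat below 0.003 m and angle between socket_c's own z axis and vertical below 0.06 rad and contact force between the fingers and socket_c above 2 N and linear speed of socket_c below 0.02 m/s) or (height (world z) of socket_c between -0.006 and 0.006 m and angle between socket_c's own z axis and vertical below 0.1 rad))); the arm keeps its last pose, push and grip.
It fails at once if the hammer is knocked out of its place (more than 30 mm) (distance of hammer from where it was at the start of the episode above 0.03 m).
It fails at once if the jar is knocked out of its place (more than 30 mm) (distance of jar from where it was at the start of the episode above 0.03 m).
It fails at once if the ring cone is knocked out of its place (more than 30 mm) (distance of ring_cone from where it was at the start of the episode above 0.03 m).
It also fails if it takes over 72 s, if anything falls off the work surface, if the arm or the gripper's body presses on something with over 40 N, if the wrist force passes 120 N, or if a joint passes its speed limit or range.

## Working session

There is one attempt and no reset: what is moved stays moved. The work goes in short steps, Python scripts to look and compute and a tool call to move; the robot and the scene stay as the last step left them, time stands still between calls to the robot, and variables do not carry over. Pictures are saved under pics/ and viewed, at most 10 in all, crops included, and the job is handed in when it is done.

Besides the shell and the picture viewer there is one more tool, called after ">>>" by a JSON object that holds its "op" and its "data", one argument or row to a line. move_arm: Moves the arm, as the interface text tells. Its arguments: {"type":"object","properties":{"increments":{"type":"array"}},"required":["increments"]}

```bash
ls; mkdir -p pics
cat > h.py <<'E'
from rig import *
import numpy as np, cv2
def ray(c,px):
    u=cv2.undistortPoints(np.array([[px]],float),np.array(c["mtx"]),np.array(c["distortion"]))[0,0]
    d=np.array(c["rotation"])@np.array([u[0],u[1],1.]); return np.array(c["eye"]),d
def onz(c,px,z):
    e,d=ray(c,px); return e+d*(z-e[2])/d[2]
def proj(c,P):
    R=np.array(c["rotation"]); t=-R.T@np.array(c["eye"])
    return cv2.projectPoints(np.array(P,float).reshape(-1,3),cv2.Rodrigues(R.T)[0],t,np.array(c["mtx"]),np.array(c["distortion"]))[0][:,0]
E
python3 - <<'E'
from h import *
for n in("top","side"):
    c=capture(n); cv2.imwrite(f"pics/{n}0.png",c["img"][:,:,::-1])
    print(n,np.round(c["eye"],3),np.round(c["rotation"],3).tolist(),c["mtx"][0][0])
    for l in("holder","nut_seat","ring_stand","socket_a","socket_c","hammer","jar","ring_cone"):
        for r in pinpoint(c,l)[:3]:
            if r["confidence"]<.2: continue
            p=np.array(r["xy"])*[640,480]
            print(l,round(r["confidence"],2),np.round(p,1),np.round(onz(c,p,.016 if l in("nut_seat","ring_stand") else 0),3))
s=read_state();print(s["position"],s["force"],s["opening"])
print(np.round(s["tcp_rot"],3).tolist())
import rig;print([k for k in dir(rig) if k[0]!='_'])
print(globals().get("grip_point_offset"))
E
```

```text
pics
top [0.375 0.052 0.992] [[-0.02, -0.986, 0.163], [-1.0, 0.02, -0.0], [-0.003, -0.163, -0.987]] 448.47855730915586
holder 0.82 [259.9 216.3] [0.594 0.181 0.   ]
nut_seat 0.82 [281.7 227.5] [0.564 0.13  0.016]
ring_stand 0.93 [280.8 224.4] [0.572 0.132 0.016]
ring_stand 0.41 [481.1 154.3] [ 0.727 -0.33   0.016]
socket_a 0.84 [429.7 250.9] [ 0.508 -0.2    0.   ]
socket_a 0.57 [470.5 243.6] [ 0.522 -0.294  0.   ]
socket_a 0.47 [385.6 258.3] [ 0.493 -0.1    0.   ]
socket_c 0.84 [429.7 250.9] [ 0.508 -0.2    0.   ]
socket_c 0.57 [470.5 243.6] [ 0.522 -0.294  0.   ]
socket_c 0.47 [385.6 258.3] [ 0.493 -0.1    0.   ]
hammer 0.71 [149.6 321. ] [0.364 0.426 0.   ]
jar 0.7 [153.8 209.7] [0.615 0.425 0.   ]
jar 0.6 [387.6 257.7] [ 0.494 -0.104  0.   ]
ring_cone 0.71 [480.6 155.7] [ 0.73  -0.335  0.   ]
side [0.253 0.638 0.737] [[-0.905, -0.321, 0.278], [-0.424, 0.654, -0.627], [0.019, -0.686, -0.728]] 473.8872427714513
holder 0.93 [269.9 293.9] [0.58  0.182 0.   ]
nut_seat 0.55 [284.3 273.3] [0.572 0.137 0.016]
ring_stand 0.76 [284.3 269.1] [0.578 0.127 0.016]
socket_a 0.95 [364.8 217.4] [ 0.496 -0.095  0.   ]
socket_a 0.81 [375.4 189.4] [ 0.509 -0.196  0.   ]
socket_c 0.95 [364.8 217.4] [ 0.496 -0.095  0.   ]
socket_c 0.81 [375.4 189.4] [ 0.509 -0.196  0.   ]
hammer 0.78 [314.7 468.4] [0.36 0.43 0.  ]
hammer 0.35 [175.6 392.2] [0.617 0.422 0.   ]
jar 0.56 [172.4 394.8] [0.619 0.428 0.   ]
ring_cone 0.83 [316.6 138.8] [ 0.727 -0.319  0.   ]
[0.17556219 0.59981706 0.22258342] [-0.80237675  0.71612355  0.42553751] 0.9964412561506089
[[-0.96, 0.281, 0.0], [0.281, 0.96, 0.0], [-0.0, 0.0, -1.0]]
['PlanningError', 'capture', 'grip_point_offset', 'hand_in', 'pinpoint', 'read_state', 'search_frame']
0.0187
```

View pics/top0.png

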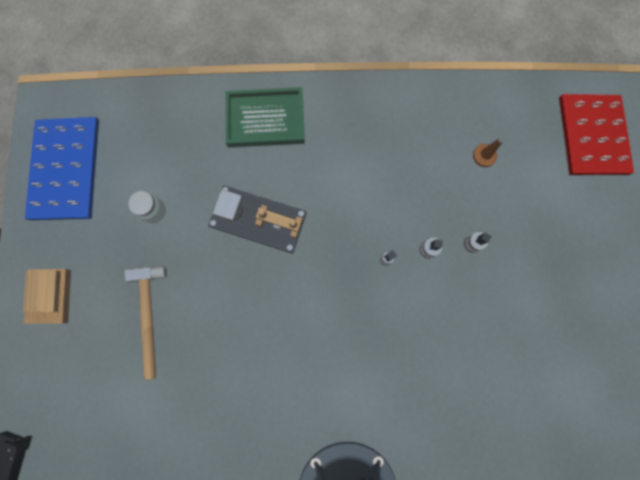

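View pics/side0.png

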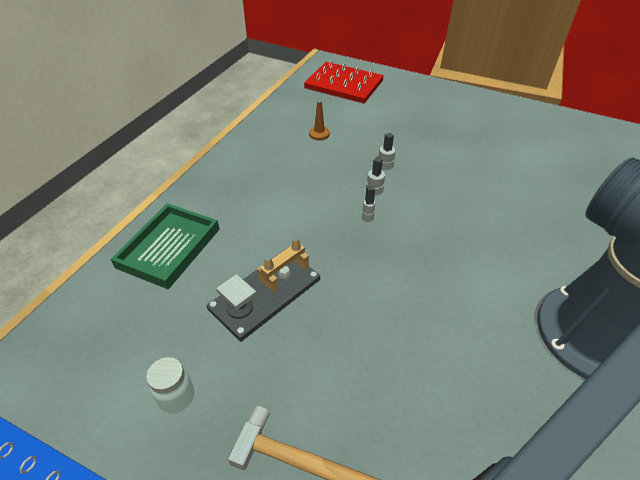

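The top view shows the plate centred near (258,218) with the stand at (280,220). The slim socket is at (388,258) and the two larger ones at (431,247) and (477,241). The cone is at (485,153), the jar at (143,205) and the hammer at (146,320). The side view agrees. Next I'll fit the poses.

```bash
cat > fit.py <<'E'
from h import *
from scipy.optimize import minimize
def boxpts(x,y,th,cx,cy,z0,z1,lx,ly):
    c,s=np.cos(th),np.sin(th); o=[]
    for a in(-.5,.5):
        for b in(-.5,.5):
            for z in(z0,z1):
                px,py=cx+a*lx,cy+b*ly; o.append([x+c*px-s*py,y+s*px+c*py,z])
    return o
def hull(c,P): return cv2.convexHull(proj(c,P).astype(np.float32))[:,0]
def softmask(polys,shape,S=4):
    m=np.zeros((shape[0]*S,shape[1]*S),np.uint8)
    for p in polys: cv2.fillPoly(m,[np.round((p+.5)*S*16-8).astype(np.int32)],255,shift=4)
    return cv2.resize(m,(shape[1],shape[0]),interpolation=cv2.INTER_AREA)/255.
def fg(c,box):
    x0,y0,x1,y1=box; im=cv2.cvtColor(c["img"][y0:y1,x0:x1],cv2.COLOR_RGB2LAB).astype(float)
    edge=np.vstack([im[0],im[-1],im[:,0],im[:,-1]]); d=np.linalg.norm(im-np.median(edge,0),axis=2)
    return d
E
python3 - <<'E'
from fit import *
T=capture("top");S=capture("side")
TH=lambda v:v
def polys(c,p):
    x,y,th=p
    P=[hull(c,boxpts(x,y,th,0,0,0,.016,.1,.2))]
    return P
def cost(p,views):
    t=0
    for c,box,m in views:
        x0,y0,x1,y1=box
        q=softmask([h-[x0,y0] for h in polys(c,p)],m.shape); t+=(np.abs(q-m)*W[id(c)]).sum()
    return t
W={}
res={}
for name,vs in(("top",[(T,(195,170,320,265))]),("side",[(S,(190,225,335,350))])):
    views=[]
    for c,b in vs:
        d=fg(c,b); m=np.clip((d-6)/14,0,1); W[id(c)]=1; views.append((c,b,m)); cv2.imwrite(f"pics/m_{name}.png",(m*255).astype(np.uint8))
    best=min((minimize(cost,[.585+dx,.181,np.deg2rad(a)],args=(views,),method="Nelder-Mead",options=dict(initial_simplex=[[.58,.18,np.deg2rad(a)],[.6,.18,np.deg2rad(a)],[.58,.2,np.deg2rad(a)],[.58,.18,np.deg2rad(a+8)]])) for a in(-30,-15) for dx in(0,)),key=lambda r:r.fun)
    x,y,th=best.x; n=np.array([x,y])+.05*np.array([np.sin(th),-np.cos(th)])
    print(name,best.fun,np.round(best.x,4),np.rad2deg(th),"nut",n)
    res[name]=best.x
p=np.mean([res["top"],res["side"]],0)
outs=[]
for c,b in((T,(195,170,320,265)),(S,(190,225,335,350))):
    x0,y0,x1,y1=b; k=5
    im=cv2.resize(c["img"][y0:y1,x0:x1,::-1],None,fx=k,fy=k,interpolation=cv2.INTER_CUBIC)
    def dr(P,col): cv2.polylines(im,[np.round((hull(c,P)-[x0,y0]+.5)*k).astype(np.int32)],True,col,1)
    dr(boxpts(*p,0,0,0,.016,.1,.2),(0,255,0)); dr(boxpts(*p,0,-.05,.016,.033,.018,.018),(0,0,255)); dr(boxpts(*p,0,-.05,.050,.064,.022,.094),(255,0,255))
    outs.append(cv2.resize(im,None,fx=.62,fy=.62,interpolation=cv2.INTER_AREA))
h=max(o.shape[0] for o in outs); outs=[cv2.copyMakeBorder(o,0,h-o.shape[0],0,0,cv2.BORDER_CONSTANT) for o in outs]
im=np.hstack(outs);im=cv2.resize(im,(800,int(im.shape[0]*800/im.shape[1])));cv2.imwrite("pics/plate.png",im)
# sockets
outs=[]
for c,bs in((T,[(370,235,406,271),(413,230,449,266),(459,225,495,261)]),(S,[(346,180,390,227),(354,152,398,199),(366,125,410,172)])):
    row=[cv2.resize(c["img"][b[1]:b[3],b[0]:b[2],::-1],(264,264 if c is T else 282),interpolation=cv2.INTER_CUBIC) for b in bs]; outs.append(np.hstack(row))
cv2.imwrite("pics/sock.png",np.vstack(outs))
E
```

```text
top 207.6594316727364 [ 0.5862  0.1847 -0.3259] -18.672759767224917 nut [0.57022281 0.1373203 ]
side 1266.3630785714856 [ 0.5877  0.1864 -0.3355] -19.224318248222655 nut [0.57124313 0.13915465]
```

View pics/plate.png

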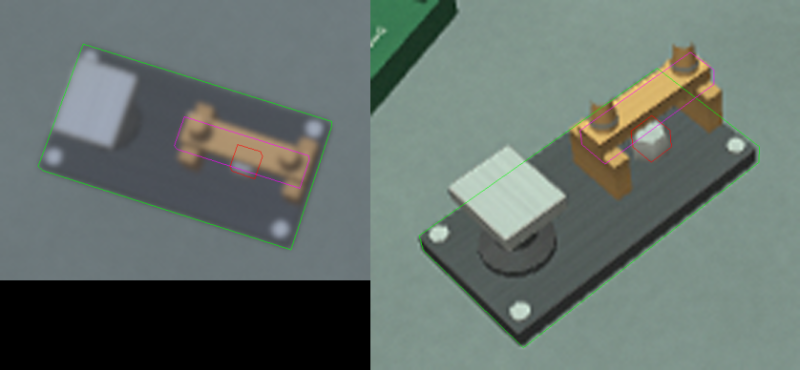

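View pics/sock.png

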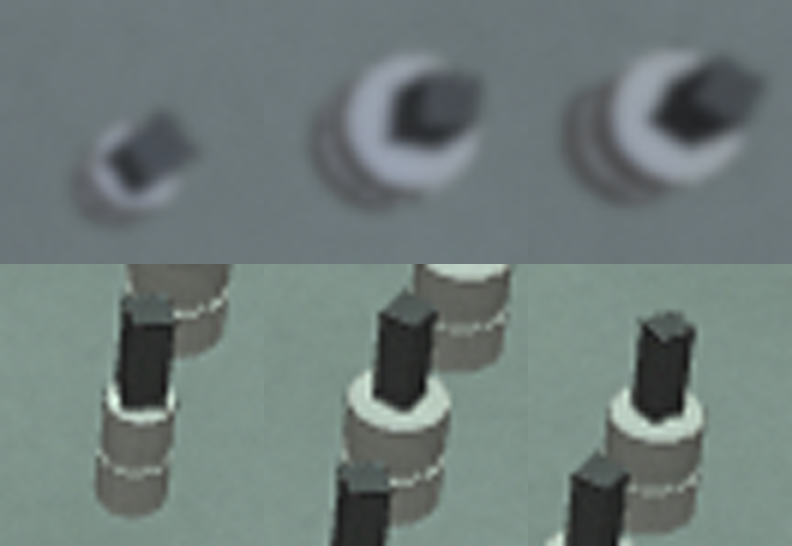

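The plate fit matches in both views. The stand sits a few mm off the nominal position, so I'll fit the stand and the socket adapters separately.

```bash
cat > fs.py <<'E'
from fit import *
def cyl(x,y,r,z0,z1): 
    a=np.linspace(0,2*np.pi,24,endpoint=False); return [[x+r*np.cos(t),y+r*np.sin(t),z] for t in a for z in(z0,z1)]
def L(c): return cv2.cvtColor(c["img"],cv2.COLOR_RGB2LAB).astype(float)
def dark(c,b,bg):
    x0,y0,x1,y1=b; return np.clip((bg-L(c)[y0:y1,x0:x1,0]-8)/30,0,1)
def fit_adapter(cs,x,y,z=0,yaws=range(0,90,15),verbose=True):
    """adapter pose from dark pixels; cs: captures"""
    vs=[]
    for c in cs:
        h=hull(c,boxpts(x,y,.7,0,0,z+.05,z+.09,.03,.03)); x0,y0=np.floor(h.min(0)-3).astype(int); x1,y1=np.ceil(h.max(0)+4).astype(int)
        l=L(c)[y0-15:y1+15,x0-15:x1+15,0]; bg=np.median(l); vs.append((c,(x0,y0,x1,y1),dark(c,(x0,y0,x1,y1),bg)))
    def cost(p):
        t=0
        for c,b,m in vs:
            q=softmask([hull(c,boxpts(*p,0,0,z+.048,z+.09,.016,.016))-[b[0],b[1]]],m.shape,8); t+=np.abs(q-m).sum()
        return t
    best=None
    for a in yaws:
        p0=np.array([x,y,np.deg2rad(a)]); r=minimize(cost,p0,method="Nelder-Mead",options=dict(initial_simplex=[p0,p0+[.006,0,0],p0+[0,.006,0],p0+[0,0,.2]]))
        if best is None or r.fun<best.fun: best=r
    return best.x[0],best.x[1],np.rad2deg(best.x[2])%90,best.fun
E
python3 - <<'E'
from fs import *
T=capture("top");S=capture("side")
for g in((.496,-.097),(.509,-.198),(.522,-.295)):
    for nm,cs in(("T",[T]),("S",[S]),("TS",[T,S])): print(g,nm,np.round(fit_adapter(cs,*g),4))
# stand: wood mask
def wood(c,b):
    x0,y0,x1,y1=b; return np.clip((L(c)[y0:y1,x0:x1,2]-138)/14,0,1)
def spolys(c,p):
    o=[boxpts(*p,0,0,.05,.064,.022,.094)]
    for s in(-1,1): o+= [boxpts(*p,0,s*.041,.016,.050,.044,.012)]
    cth,sth=np.cos(p[2]),np.sin(p[2])
    for s in(-1,1): o.append(cyl(p[0]-sth*s*.034,p[1]+cth*s*.034,.008,.064,.088))
    return [hull(c,P) for P in o]
V={"T":[(T,(245,190,318,250))],"S":[(S,(250,230,325,305))]};V["TS"]=V["T"]+V["S"]
for nm,vs in V.items():
    vs=[(c,b,wood(c,b)) for c,b in vs]
    f=lambda p:sum(np.abs(softmask([h-[b[0],b[1]] for h in spolys(c,p)],m.shape)-m).sum() for c,b,m in vs)
    p0=np.array([.571,.138,-.33]); r=minimize(f,p0,method="Nelder-Mead",options=dict(initial_simplex=[p0,p0+[.008,0,0],p0+[0,.008,0],p0+[0,0,.15]]))
    print(nm,np.round(r.x,4),np.rad2deg(r.x[2]),r.fun)
E
```

```text
(0.496, -0.097) T [ 0.4895 -0.0986 36.1375 37.1235]
(0.496, -0.097) S [ 4.936000e-01 -1.132000e-01  6.819010e+01  1.906176e+02]
(0.496, -0.097) TS [ 4.908000e-01 -9.910000e-02  3.768470e+01  2.340824e+02]
(0.509, -0.198) T [ 0.5114 -0.196  13.853  57.7275]
(0.509, -0.198) S [ 5.118000e-01 -1.954000e-01  7.597700e+01  2.332529e+02]
(0.509, -0.198) TS [ 5.120000e-01 -1.960000e-01  7.652540e+01  2.974471e+02]
(0.522, -0.295) T [ 0.5224 -0.2973 40.0451 84.1216]
(0.522, -0.295) S [ 0.5227 -0.2959 57.3543 64.051 ]
(0.522, -0.295) TS [  0.5229  -0.2969  49.7712 154.4157]
T [ 0.5749  0.1364 -0.3043] -17.43374723817588 332.9546218487395
S [ 0.5745  0.1353 -0.3338] -19.125638877716842 235.03921568627453
TS [ 0.5746  0.1354 -0.333 ] -19.08053500690963 570.4845938375349
```

```bash
cat > plan.py <<'E'
import sys
from h import *
def plan(tx,ty,tz,ang=None):
    s=read_state(); R=np.array(s["tcp_rot"]); p=np.array(s["position"])
    a=np.rad2deg(np.arctan2(R[1,1],R[0,1])); ang=a if ang is None else ang
    t=a-ang; t=(t+180)%360-180
    from scipy.spatial.transform import Rotation as Ro
    R2=R@Ro.from_rotvec([0,0,np.deg2rad(t)]).as_matrix()
    d=R2.T@(np.array([tx,ty,tz])-p)/.03
    print("t",s["time_s"],"pos",p.round(4),"yang",round(a,2),"tiltz",R[:,2].round(4),"F",np.round(s["force"],2),"op",round(s["opening"],3),"gf",round(s["grasp_force"],2),"j",np.round(s["joint_positions"],1))
    print("turn units",round(t/120,4),"(deg",round(t,2),") shift units after turn",d.round(3), "j6 after",round(s["joint_positions"][5],1))
if __name__=="__main__":
    v=[float(x) for x in sys.argv[1:]]; plan(*v)
E
echo ok
```

```text
ok
```

>>> {"op": "move_arm", "data": {
  "increments": [
    [[0, 0, 0], [0, 0, 0.0594], 0],
    [[0, 0, 0], [0, 0, 0.0594], 0],
    [[0, 0, 0], [0, 0, 0.0594], 0],
    [[0, 0, 0], [0, 0, 0.0594], 0],
    [[0, 0, 0], [0, 0, 0.0594], 0],
    [[0, 0, 0], [0, 0, 0.0594], 0],
    [[0, 0, 0], [0, 0, 0.0594], 0],
    [[0, 0, 0], [0, 0, 0.0594], 0],
    [[0, 0, 0], [0, 0, 0.0594], 0],
    [[0, 0, 0], [0, 0, 0.0594], 0],
    [[0, 0, 0], [0, 0, 0.0594], 0],
    [[0, 0, 0], [0, 0, 0.0594], 0],
    [[0, 0, 0], [0, 0, 0.0594], 0]
  ]
}}

```text
time_s: 2.18
position: [0.1756, 0.5998, 0.2225]
tcp_rot: [[0.331, 0.944, 0.0], [0.944, -0.331, -0.0], [-0.0, 0.0, -1.0]]
force: [-0.7, 0.8, -0.1]
opening: 1.003
grasp_force: 0.0
```

>>> {"op": "move_arm", "data": {
  "increments": [
    [[-0.515, 0.882, 0], [0, 0, 0], 0],
    [[-0.515, 0.882, 0], [0, 0, 0], 0],
    [[-0.515, 0.882, 0], [0, 0, 0], 0],
    [[-0.515, 0.882, 0], [0, 0, 0], 0],
    [[-0.515, 0.882, 0], [0, 0, 0], 0],
    [[-0.515, 0.882, 0], [0, 0, 0], 0],
    [[-0.515, 0.882, 0], [0, 0, 0], 0],
    [[-0.515, 0.882, 0], [0, 0, 0], 0],
    [[-0.515, 0.882, 0], [0, 0, 0], 0],
    [[-0.515, 0.882, 0], [0, 0, 0], 0],
    [[-0.515, 0.882, 0], [0, 0, 0], 0],
    [[-0.515, 0.882, 0], [0, 0, 0], 0],
    [[-0.515, 0.882, 0], [0, 0, 0], 0],
    [[-0.515, 0.882, 0], [0, 0, 0], 0],
    [[-0.515, 0.882, 0], [0, 0, 0], 0],
    [[-0.515, 0.882, 0], [0, 0, 0], 0],
    [[-0.515, 0.882, 0], [0, 0, 0], 0],
    [[-0.515, 0.882, 0], [0, 0, 0], 0],
    [[-0.515, 0.882, 0], [0, 0, 0], 0],
    [[-0.515, 0.882, 0], [0, 0, 0], 0]
  ]
}}

```text
time_s: 3.85
position: [0.5764, 0.1342, 0.2227]
tcp_rot: [[0.325, 0.946, 0.0], [0.946, -0.325, 0.0], [0.0, 0.0, -1.0]]
force: [0.2, -0.5, 0.8]
opening: 0.998
grasp_force: 0.0
```

```bash
python3 plan.py .5747 .1356 .04 -19
```

```text
t 3.85 pos [0.5764 0.1342 0.2227] yang -18.99 tiltz [ 2.e-04  1.e-04 -1.e+00] F [ 0.22 -0.49  0.76] op 0.998 gf 0.0 j [ 2.3 27.6 87.   0.  65.4 21.3]
turn units 0.0 (deg 0.01 ) shift units after turn [ 0.026 -0.069  6.089] j6 after 21.3
```

>>> {"op": "move_arm", "data": {
  "increments": [
    [[0.026, -0.069, 0.76], [0, 0, 0], 0],
    [[0, 0, 0.76], [0, 0, 0], 0],
    [[0, 0, 0.76], [0, 0, 0], 0],
    [[0, 0, 0.76], [0, 0, 0], 0],
    [[0, 0, 0.76], [0, 0, 0], 0],
    [[0, 0, 0.76], [0, 0, 0], 0],
    [[0, 0, 0.76], [0, 0, 0], 0],
    [[0, 0, 0.76], [0, 0, 0], 0],
    [[0, 0, 0], [0, 0, 0], 1],
    [[0, 0, 0], [0, 0, 0], 1],
    [[0, 0, 0], [0, 0, 0], 1],
    [[0, 0, 0], [0, 0, 0], 1],
    [[0, 0, 0], [0, 0, 0], 1],
    [[0, 0, 0], [0, 0, 0], 1],
    [[0, 0, 0], [0, 0, 0], 1],
    [[0, 0, 0], [0, 0, 0], 1]
  ]
}}

```text
time_s: 5.18
position: [0.5741, 0.1369, 0.0408]
tcp_rot: [[0.325, 0.946, 0.001], [0.946, -0.325, 0.0], [0.0, 0.001, -1.0]]
force: [-1.4, 0.8, 0.8]
opening: 0.477
grasp_force: 0.0
```

```bash
python3 plan.py .5747 .1356 .04 -19
```

```text
t 5.1833 pos [0.5741 0.1369 0.0408] yang -18.98 tiltz [ 1.e-03  1.e-04 -1.e+00] F [-1.39  0.78  0.76] op 0.477 gf 0.0 j [ 2.6 42.2 94.7  0.  43.1 21.6]
turn units 0.0002 (deg 0.02 ) shift units after turn [-0.035  0.034  0.026] j6 after 21.6
```

>>> {"op": "move_arm", "data": {
  "increments": [
    [[0, 0, 0], [0, 0, 0], 1],
    [[0, 0, 0], [0, 0, 0], 1],
    [[0, 0, 0], [0, 0, 0], 1],
    [[0, 0, 0], [0, 0, 0], 1],
    [[0, 0, 0], [0, 0, 0], 1],
    [[0, 0, 0], [0, 0, 0], 1],
    [[0, 0, -0.2], [0, 0, 0], 1],
    [[0, 0, -0.4], [0, 0, 0], 1],
    [[0, 0, -0.4], [0, 0, 0], 1],
    [[0, 0, -0.4], [0, 0, 0], 1],
    [[0, 0, -0.4], [0, 0, 0], 1],
    [[0, 0, -0.2], [0, 0, 0], 1],
    [[0, 0, 0], [0, 0, 0], 1]
  ]
}}

```text
time_s: 6.27
position: [0.5752, 0.137, 0.1027]
tcp_rot: [[0.325, 0.946, 0.005], [0.946, -0.325, 0.0], [0.002, 0.004, -1.0]]
force: [-0.7, -0.9, -1.6]
opening: 0.253
grasp_force: 30.0
```

```bash
python3 plan.py .7 .03 .0255 -19
python3 - <<'E'
from h import *
c=capture("side");cv2.imwrite("pics/lift.png",c["img"][100:340,150:470,::-1])
E
```

```text
t 6.2667 pos [0.5752 0.137  0.1027] yang -18.98 tiltz [ 4.6e-03  2.0e-04 -1.0e+00] F [-0.66 -0.85 -1.63] op 0.253 gf 29.97 j [ 2.6 36.6 93.1  0.  50.1 21.6]
turn units 0.0002 (deg 0.02 ) shift units after turn [-2.023  5.082  2.59 ] j6 after 21.6
```

View pics/lift.png

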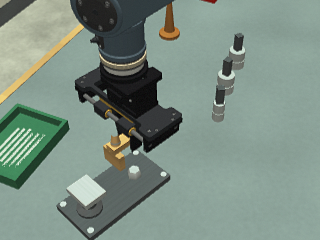

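The crop shows the stand lifted at about (118,150) and the bare nut at (134,172).

>>> {"op": "move_arm", "data": {
  "increments": [
    [[-0.2, 0.5, 0], [0, 0, 0], 1],
    [[-0.3, 0.75, 0], [0, 0, 0], 1],
    [[-0.3, 0.75, 0], [0, 0, 0], 1],
    [[-0.3, 0.75, 0], [0, 0, 0], 1],
    [[-0.3, 0.75, 0], [0, 0, 0], 1],
    [[-0.3, 0.75, 0], [0, 0, 0], 1],
    [[-0.3, 0.75, 0.3], [0, 0, 0], 1],
    [[0, 0.08, 0.5], [0, 0, 0], 1],
    [[0, 0, 0.5], [0, 0, 0], 1],
    [[0, 0, 0.5], [0, 0, 0], 1],
    [[0, 0, 0.4], [0, 0, 0], 1],
    [[0, 0, 0.2], [0, 0, 0], 1],
    [[0, 0, 0.1], [0, 0, 0], 1],
    [[0, 0, 0.0], [0, 0, 0], 1],
    [[0, 0, 0.0], [0, 0, 0], 1]
  ]
}}

```text
time_s: 7.57
position: [0.6985, 0.0309, 0.0253]
tcp_rot: [[0.325, 0.946, 0.001], [0.946, -0.325, -0.0], [0.0, 0.001, -1.0]]
force: [0.2, 0.0, -1.3]
opening: 0.25
grasp_force: 30.0
```

```bash
python3 plan.py .7 .03 .0248 -19
```

```text
t 7.5667 pos [0.6985 0.0309 0.0253] yang -18.96 tiltz [ 6.e-04 -0.e+00 -1.e+00] F [ 0.22  0.04 -1.25] op 0.25 gf 29.97 j [-6.6 49.3 77.7  0.  53.  12.4]
turn units 0.0003 (deg 0.04 ) shift units after turn [-0.011  0.057  0.017] j6 after 12.4
```

>>> {"op": "move_arm", "data": {
  "increments": [
    [[0, 0, 0.03], [0, 0, 0], 1],
    [[0, 0, 0], [0, 0, 0], 1],
    [[0, 0, 0], [0, 0, 0], 0.3],
    [[0, 0, 0], [0, 0, 0], 0.3],
    [[0, 0, 0], [0, 0, 0], 0.3],
    [[0, 0, 0], [0, 0, 0], 0.3],
    [[0, 0, 0], [0, 0, 0], 0.3],
    [[0, 0, -0.3], [0, 0, 0], 0.3],
    [[0, 0, -0.8], [0, 0, 0], 0],
    [[0, 0, -0.8], [0, 0, 0], 0],
    [[0, 0, -0.8], [0, 0, 0], 0],
    [[0, 0, -0.8], [0, 0, 0], 0],
    [[0, 0, -0.8], [0, 0, 0], 0],
    [[0, 0, -0.8], [0, 0, 0], 0],
    [[0, 0, -0.8], [0, 0, 0], 0]
  ]
}}

```text
time_s: 8.82
position: [0.6982, 0.0306, 0.2033]
tcp_rot: [[0.325, 0.946, 0.001], [0.946, -0.325, -0.0], [0.0, 0.001, -1.0]]
force: [0.7, -0.2, -0.6]
opening: 0.994
grasp_force: 0.0
```

Run:
```python
from fs import *
import fs
T=capture("top");S=capture("side")
import pickle;pickle.dump((T,S),open("ts.pkl","wb"))
for c,l in((T,"ring_stand"),(S,"ring_stand"),(T,"nut_seat"),(S,"nut_seat")):
    for r in pinpoint(c,l)[:2]:
        p=np.array(r["xy"])*[640,480];print(l,round(r["confidence"],2),onz(c,p,.016 if l=="nut_seat" else 0).round(4))
# nut from bright blob in both, triangulate-ish: centroid of pixels at predicted window
for c in(T,S):
    u=proj(c,[[.5707,.138,.026]])[0]; x0,y0=np.round(u-14).astype(int); w=cv2.resize(c["img"][y0:y0+29,x0:x0+29,::-1],None,fx=10,fy=10,interpolation=cv2.INTER_CUBIC)
    l=L(c)[y0:y0+29,x0:x0+29,0]; bg=np.percentile(l,30); m=(l>bg+35).astype(np.uint8)
    n,lab,st,ce=cv2.connectedComponentsWithStats(m); 
    print(u,[(st[i][4],(ce[i]+[x0,y0]).round(2).tolist()) for i in range(1,n) if st[i][4]>5])
    globals()["w"+("T" if c is T else "S")]=w
row2=[]
for g,n in(((.509,-.197),"b"),((.5225,-.2965),"a")):
    u=proj(S,[[*g,.05]])[0]; x0,y0=np.round(u-20).astype(int); row2.append(cv2.resize(S["img"][y0:y0+40,x0:x0+40,::-1],(290,290),interpolation=cv2.INTER_CUBIC))
cv2.imwrite("pics/nut.png",np.vstack([np.hstack([wT,wS]),np.hstack(row2)]))
```

```text
[277.71448671 223.93825123] []
[284.43696214 270.84161109] [(np.int32(7), [271.0, 257.57]), (np.int32(95), [283.45, 270.53])]
```

View pics/nut.png

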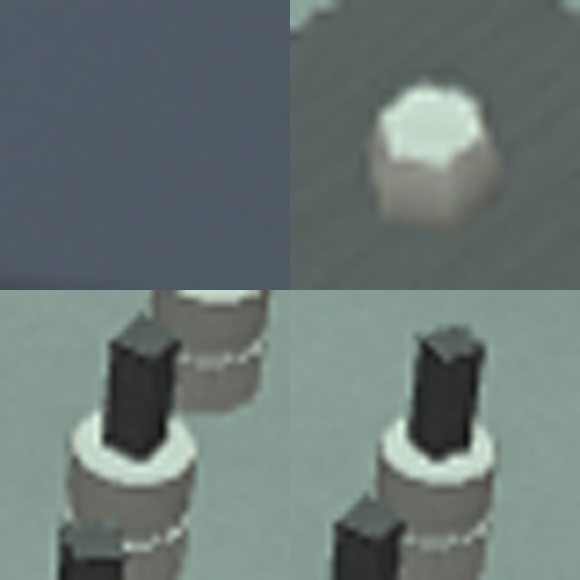

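Top-left is occluded by the arm. Top-right shows the nut's top face centred near crop (432,122), which is side pixel (283.7,268.7). The lower panels show the adapter top faces, so I can read off their corners.

```bash
python3 - <<'E'
from h import *
import pickle
T,S=pickle.load(open("ts.pkl","rb"))
print("nut side",onz(S,(283.7,268.7),.033))
# nut hex fit by overlay prediction: top face center at candidates
print(proj(S,[[.5712,.1392,.033],[.5702,.1373,.033]]))
for g,vs in(((.509,-.197),[(110,53),(145,28),(180,55),(148,70)]),((.5225,-.2965),[(128,48),(142,37),(194,55),(162,70)])):
    u=proj(S,[[*g,.05]])[0]; o=np.round(u-20).astype(int)
    P=np.array([onz(S,np.array(v)/7.25-.5+o,.09) for v in vs])[:,:2]
    print(P.mean(0)); 
    for i in range(4):
        d=P[(i+1)%4]-P[i]; print(i,np.linalg.norm(d).round(4),(np.rad2deg(np.arctan2(d[1],d[0]))%90).round(1))
E
python3 plan.py .512 -.196 .2 -19
```

```text
nut side [0.57143645 0.13885213 0.033     ]
[[283.71998363 268.86608265]
 [284.65355487 268.36017345]]
[ 0.51111625 -0.19167378]
0 0.0175 73.1
1 0.0168 61.4
2 0.013 61.9
3 0.0139 78.7
[ 0.5238968 -0.2936892]
0 0.0083 76.7
1 0.0191 83.9
2 0.0143 63.1
3 0.0159 64.9
t 9.1167 pos [0.6972 0.0307 0.2   ] yang -18.99 tiltz [-2.8e-03  3.0e-04 -1.0e+00] F [-0.87 -0.18 -0.04] op 1.004 gf 0.0 j [-6.6 37.4 71.7 -0.  71.1 12.4]
turn units 0.0001 (deg 0.01 ) shift units after turn [-9.154 -3.378  0.015] j6 after 12.4
```

>>> {"op": "move_arm", "data": {
  "increments": [
    [[-0.5, -0.18, 0], [0, 0, 0], 0.45],
    [[-0.9, -0.335, 0], [0, 0, 0], 0.45],
    [[-0.9, -0.335, 0], [0, 0, 0], 0.45],
    [[-0.9, -0.335, 0], [0, 0, 0], 0.45],
    [[-0.9, -0.335, 0], [0, 0, 0], 0.45],
    [[-0.9, -0.335, 0], [0, 0, 0], 0.45],
    [[-0.9, -0.335, 0], [0, 0, 0], 0.45],
    [[-0.9, -0.335, 0], [0, 0, 0], 0.45],
    [[-0.9, -0.335, 0], [0, 0, 0], 0.45],
    [[-0.9, -0.335, 0], [0, 0, 0], 0.45],
    [[-0.55, -0.2, 0], [0, 0, 0], 0.45],
    [[0, 0, 0], [0, 0, 0], 0.45],
    [[0, 0, 0], [0, 0, 0], 0.45]
  ]
}}

```text
time_s: 10.2
position: [0.5117, -0.1961, 0.2]
tcp_rot: [[0.328, 0.945, -0.002], [0.945, -0.328, 0.002], [0.001, -0.003, -1.0]]
force: [0.4, 0.8, -0.3]
opening: 0.55
grasp_force: 0.0
```

```bash
python3 plan.py .512 -.195 .052 -19
python3 - <<'E'
from fs import *
T=capture("top")
u=proj(T,[[.5710,.1388,.025]])[0]; x0,y0=np.round(u-14).astype(int)
l=L(T)[y0:y0+29,x0:x0+29,0]; bg=np.median(l); m=np.clip((l-bg-5)/40,0,1)
def cost(p):
    P=[[p[0]+r*np.cos(t),p[1]+r*np.sin(t),z] for r,z in((.0160,.016),(.0160,.025),(.012,.033)) for t in np.deg2rad(np.arange(30,390,60)-19)]
    P=[[p[0]+r*np.cos(t),p[1]+r*np.sin(t),z] for r,z in((.01385,.016),(.01385,.025),(.0104,.033)) for t in np.deg2rad(np.arange(30,390,60)-19)]
    return np.abs(softmask([hull(T,P)-[x0,y0]],m.shape,8)-m).sum()
p0=np.array([.571,.1388]);r=minimize(cost,p0,method="Nelder-Mead",options=dict(initial_simplex=[p0,p0+[.004,0],p0+[0,.004]]))
print(r.x,r.fun,m.sum())
S=capture("side");u=proj(S,[[.5710,.1388,.025]])[0]; x0,y0=np.round(u-14).astype(int)
l=L(S)[y0:y0+29,x0:x0+29,0]; bg=np.median(l); m=np.clip((l-bg-5)/25,0,1); m[:4]=0
T=S;r=minimize(cost,p0,method="Nelder-Mead",options=dict(initial_simplex=[p0,p0+[.004,0],p0+[0,.004]]))
print(r.x,r.fun,m.sum())
E
```

```text
t 10.2 pos [ 0.5117 -0.1961  0.2   ] yang -19.12 tiltz [-0.0022  0.0019 -1.    ] F [ 0.41  0.8  -0.27] op 0.55 gf 0.0 j [-32.7  26.   94.5   0.   59.7 -13.6]
turn units -0.001 (deg -0.12 ) shift units after turn [0.031 0.011 4.934] j6 after -13.6
[0.57237634 0.13893745] 18.49950980392157 93.625
[0.57354687 0.13751875] 28.0878431372549 129.56
```

>>> {"op": "move_arm", "data": {
  "increments": [
    [[0.03, 0.01, 0.8], [0, 0, 0], 0.45],
    [[0, 0, 0.8], [0, 0, 0], 0.45],
    [[0, 0, 0.8], [0, 0, 0], 0.45],
    [[0, 0, 0.8], [0, 0, 0], 0.45],
    [[0, 0, 0.8], [0, 0, 0], 0.45],
    [[0, 0, 0.6], [0, 0, 0], 0.45],
    [[0, 0, 0.33], [0, 0, 0], 0.45],
    [[0, 0, 0], [0, 0, 0], 1],
    [[0, 0, 0], [0, 0, 0], 1],
    [[0, 0, 0], [0, 0, 0], 1],
    [[0, 0, 0], [0, 0, 0], 1],
    [[0, 0, 0], [0, 0, 0], 1],
    [[0, 0, 0], [0, 0, 0], 1],
    [[0, 0, 0], [0, 0, 0], 1],
    [[0, 0, 0], [0, 0, 0], 1],
    [[0, 0, 0], [0, 0, 0], 1]
  ]
}}

```text
time_s: 11.63
position: [0.5132, -0.195, 0.0541]
tcp_rot: [[0.325, 0.946, 0.0], [0.946, -0.325, -0.0], [0.0, 0.0, -1.0]]
force: [-2.2, 1.5, 6.2]
opening: 0.182
grasp_force: 30.0
```

```bash
python3 plan.py .5717 .1384 .12 -19
```

```text
t 11.6333 pos [ 0.5132 -0.195   0.0541] yang -18.99 tiltz [ 0. -0. -1.] F [-2.23  1.47  6.21] op 0.182 gf 29.99 j [-32.5  39.  100.5   0.   40.5 -13.5]
turn units 0.0001 (deg 0.01 ) shift units after turn [11.144 -1.774 -2.196] j6 after -13.5
```

>>> {"op": "move_arm", "data": {
  "increments": [
    [[0, 0, -0.3], [0, 0, 0], 1],
    [[0, 0, -0.7], [0, 0, 0], 1],
    [[0, 0, -0.7], [0, 0, 0], 1],
    [[0, 0, -0.7], [0, 0, 0], 1],
    [[0, 0, -0.7], [0, 0, 0], 1],
    [[0, 0, -0.5], [0, 0, 0], 1],
    [[0.5, -0.08, 0], [0, 0, 0], 1],
    [[0.9, -0.145, 0], [0, 0, 0], 1],
    [[0.9, -0.145, 0], [0, 0, 0], 1],
    [[0.9, -0.145, 0], [0, 0, 0], 1],
    [[0.9, -0.145, 0], [0, 0, 0], 1],
    [[0.9, -0.145, 0], [0, 0, 0], 1],
    [[0.9, -0.145, 0], [0, 0, 0], 1],
    [[0.9, -0.145, 0], [0, 0, 0], 1],
    [[0.9, -0.145, 0], [0, 0, 0], 1],
    [[0.9, -0.145, 0], [0, 0, 0], 1],
    [[0.9, -0.145, 0], [0, 0, 0], 1],
    [[0.9, -0.145, 0], [0, 0, 0], 1],
    [[0.65, -0.1, 0], [0, 0, 0], 1],
    [[0, 0, 0], [0, 0, 0], 1]
  ]
}}

```text
time_s: 13.3
position: [0.5711, 0.1397, 0.1613]
tcp_rot: [[0.322, 0.947, 0.001], [0.947, -0.322, 0.002], [0.002, 0.0, -1.0]]
force: [-0.4, -0.9, -3.1]
opening: 0.181
grasp_force: 29.7
```

```bash
python3 plan.py .5717 .1384 .09 -19
python3 - <<'E'
from fs import *
T=capture("top");S=capture("side")
x,y,z=read_state()["position"]
a=[]
for c in(T,S):
    u=proj(c,[[x,y,z-.03]])[0]; print(u); x0,y0=np.round(u-50).astype(int); a.append(cv2.resize(c["img"][y0:y0+100,x0:x0+100,::-1],(400,400),interpolation=cv2.INTER_CUBIC))
cv2.imwrite("pics/hold.png",np.hstack(a))
E
```

```text
t 13.3 pos [0.5711 0.1397 0.1613] yang -18.78 tiltz [ 0.0012  0.0021 -1.    ] F [-0.44 -0.89 -3.07] op 0.181 gf 29.68 j [ 2.8 31.7 91.   0.1 57.2 21.5]
turn units 0.0018 (deg 0.22 ) shift units after turn [-0.039  0.031  2.376] j6 after 21.5
[273.7666539  213.55201717]
[282.01065697 232.55443201]
```

View pics/hold.png

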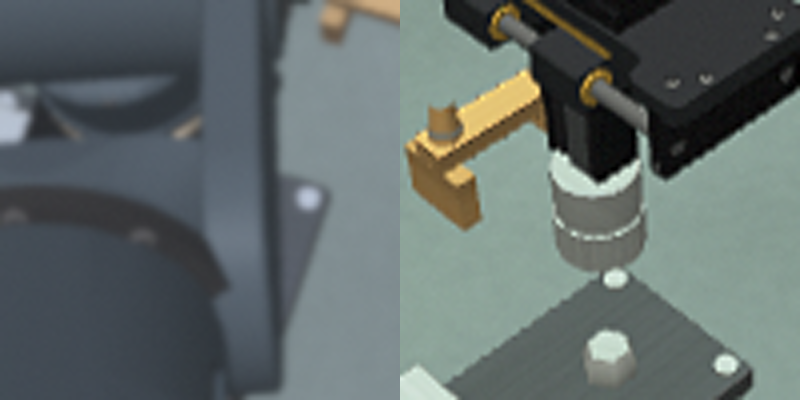

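The side panel shows the socket upright in the gripper, its body centred near (599,215), about 1–2 mm from the tool axis. The nut is below it. I'll lower with care.

>>> {"op": "move_arm", "data": {
  "increments": [
    [[-0.04, 0.03, 0.5], [0, 0, 0], 1],
    [[0, 0, 0.7], [0, 0, 0], 1],
    [[0, 0, 0.6], [0, 0, 0], 1],
    [[0, 0, 0.4], [0, 0, 0], 1],
    [[0, 0, 0.2], [0, 0, 0], 1],
    [[0, 0, 0.1], [0, 0, 0], 1],
    [[0, 0, 0.05], [0, 0, 0], 1],
    [[0, 0, 0.05], [0, 0, 0], 1],
    [[0, 0, 0.05], [0, 0, 0], 1],
    [[0, 0, 0], [0, 0, 0], 1],
    [[0, 0, 0], [0, 0, 0], 1]
  ]
}}

```text
time_s: 14.32
position: [0.5707, 0.1328, 0.0864]
tcp_rot: [[0.325, 0.946, -0.001], [0.946, -0.325, -0.001], [-0.002, -0.0, -1.0]]
force: [-7.4, -2.9, 20.9]
opening: 0.18
grasp_force: 29.9
```

```bash
python3 plan.py .5717 .1384 .07 -19
```

```text
t 14.3167 pos [0.5707 0.1328 0.0864] yang -18.97 tiltz [-5.0e-04 -1.5e-03 -1.0e+00] F [-7.45 -2.87 20.93] op 0.18 gf 29.88 j [ 2.2 37.8 94.1 -0.1 48.1 21.3]
turn units 0.0003 (deg 0.03 ) shift units after turn [ 0.188 -0.029  0.547] j6 after 21.3
```

It overshot before settling, so the contact was about 5 mm off-centre. I'll back off, re-centre, let it settle and try again.

>>> {"op": "move_arm", "data": {
  "increments": [
    [[0, 0, -0.3], [0, 0, 0], 1],
    [[0, 0, -0.2], [0, 0, 0], 1],
    [[0.19, -0.03, 0], [0, 0, 0], 1],
    [[0, 0, 0], [0, 0, 0], 1],
    [[0, 0, 0], [0, 0, 0], 1],
    [[0, 0, 0], [0, 0, 0], 1],
    [[0, 0, 0], [0, 0, 0], 1],
    [[0, 0, 0], [0, 0, 0], 1]
  ]
}}

```text
time_s: 14.98
position: [0.572, 0.14, 0.0962]
tcp_rot: [[0.325, 0.946, -0.001], [0.946, -0.325, -0.0], [-0.0, -0.001, -1.0]]
force: [-0.4, -0.0, -3.4]
opening: 0.184
grasp_force: 29.7
```

```bash
python3 plan.py .5717 .1384 .09 -19;  python3 - <<'E'
from fs import *
S=capture("side"); p=np.array(read_state()["position"])
# body axis: columns of body left/right edges on rows near body mid
for dz in(-.018,-.03,-.04):
    u=proj(S,[p+[0,0,dz]])[0]; l=L(S)[int(round(u[1])),:]; r=l[int(round(u[0]))-22:int(round(u[0]))+23]; print(u.round(1),r[:,1].astype(int).tolist())
E
```

```text
t 14.9833 pos [0.572  0.14   0.0962] yang -18.97 tiltz [-1.1e-03 -1.0e-04 -1.0e+00] F [-0.41 -0.01 -3.41] op 0.184 gf 29.71 j [ 2.9 37.1 93.4 -0.  49.5 21.9]
turn units 0.0003 (deg 0.03 ) shift units after turn [-0.053  0.009  0.207] j6 after 21.9
[281.8 253.3] [118, 117, 118, 118, 117, 118, 117, 119, 118, 118, 117, 124, 119, 119, 119, 119, 119, 120, 119, 119, 121, 125, 130, 130, 123, 122, 120, 120, 119, 119, 124, 126, 124, 118, 122, 129, 130, 128, 130, 128, 128, 126, 126, 122, 122]
[282.2 257.6] [118, 118, 118, 119, 119, 118, 118, 118, 118, 117, 118, 122, 125, 125, 125, 126, 125, 126, 126, 125, 127, 127, 126, 125, 125, 126, 126, 125, 126, 125, 125, 125, 126, 120, 124, 123, 123, 124, 123, 119, 117, 118, 118, 118, 119]
[282.5 261.1] [118, 119, 118, 118, 118, 119, 119, 118, 122, 125, 123, 123, 123, 125, 126, 125, 124, 125, 124, 126, 125, 125, 124, 125, 126, 126, 126, 125, 125, 126, 125, 124, 126, 125, 124, 124, 124, 124, 123, 123, 123, 124, 123, 119, 118]
```

>>> {"op": "move_arm", "data": {
  "increments": [
    [[-0.06, -0.01, 0.1], [0, 0, 0], 1],
    [[0, 0, 0.1], [0, 0, 0], 1],
    [[0, 0, 0.08], [0, 0, 0], 1],
    [[0, 0, 0.06], [0, 0, 0], 1],
    [[0, 0, 0.06], [0, 0, 0], 1],
    [[0, 0, 0.06], [0, 0, 0], 1],
    [[0, 0, 0.06], [0, 0, 0], 1],
    [[0, 0, 0], [0, 0, 0], 1],
    [[0, 0, 0], [0, 0, 0], 1],
    [[0, 0, 0], [0, 0, 0], 1]
  ]
}}

```text
time_s: 15.87
position: [0.5714, 0.1384, 0.0813]
tcp_rot: [[0.325, 0.946, -0.0], [0.946, -0.325, 0.0], [-0.0, -0.0, -1.0]]
force: [-0.3, -0.3, -2.8]
opening: 0.182
grasp_force: 29.7
```

```bash
python3 plan.py .5717 .1384 .07 -19
```

```text
t 15.8667 pos [0.5714 0.1384 0.0813] yang -18.98 tiltz [-2.e-04  0.e+00 -1.e+00] F [-0.33 -0.28 -2.77] op 0.182 gf 29.71 j [ 2.7 38.4 94.   0.  47.6 21.7]
turn units 0.0002 (deg 0.02 ) shift units after turn [0.004 0.011 0.375] j6 after 21.7
```

It went 6 mm past the nut's top with no force, so this is the fitting socket. I'll keep lowering.

>>> {"op": "move_arm", "data": {
  "increments": [
    [[0, 0, 0.06], [0, 0, 0], 1],
    [[0, 0, 0.06], [0, 0, 0], 1],
    [[0, 0, 0.06], [0, 0, 0], 1],
    [[0, 0, 0.06], [0, 0, 0], 1],
    [[0, 0, 0.06], [0, 0, 0], 1],
    [[0, 0, 0.06], [0, 0, 0], 1],
    [[0, 0, 0.06], [0, 0, 0], 1],
    [[0, 0, 0.04], [0, 0, 0], 1],
    [[0, 0, 0], [0, 0, 0], 1],
    [[0, 0, 0], [0, 0, 0], 1],
    [[0, 0, 0], [0, 0, 0], 1]
  ]
}}

```text
time_s: 16.78
position: [0.5722, 0.1391, 0.0735]
tcp_rot: [[0.325, 0.946, 0.003], [0.946, -0.325, 0.001], [0.002, 0.003, -1.0]]
force: [-8.0, 1.2, 33.2]
opening: 0.18
grasp_force: 30.2
```

```bash
python3 plan.py .5717 .1384 .07 -19
```

```text
t 16.7833 pos [0.5722 0.1391 0.0735] yang -18.97 tiltz [ 3.1e-03  8.0e-04 -1.0e+00] F [-7.95  1.23 33.16] op 0.18 gf 30.19 j [ 2.8 39.1 94.3  0.1 46.5 21.7]
turn units 0.0003 (deg 0.03 ) shift units after turn [-0.026 -0.007  0.116] j6 after 21.7
```

>>> {"op": "move_arm", "data": {
  "increments": [
    [[0, 0, -0.15], [0, 0, 0], 1],
    [[-0.02, -0.05, 0], [0, 0, 0], 1],
    [[0, 0, 0], [0, 0, 0.03], 1],
    [[0, 0, 0.05], [0, 0, 0], 1],
    [[0, 0, 0.05], [0, 0, -0.03], 1],
    [[0, 0, 0.05], [0, 0, -0.03], 1],
    [[0, 0, 0.05], [0, 0, 0], 1],
    [[0, 0, 0], [0, 0, 0.03], 1],
    [[0, 0, 0], [0, 0, 0], 1],
    [[0, 0, 0], [0, 0, 0], 1]
  ]
}}

```text
time_s: 17.62
position: [0.5717, 0.1387, 0.0716]
tcp_rot: [[0.323, 0.946, 0.005], [0.946, -0.323, 0.0], [0.002, 0.005, -1.0]]
force: [-6.5, 1.1, 34.2]
opening: 0.182
grasp_force: 30.5
```

```bash
python3 plan.py .5717 .1384 .07 -19
python3 - <<'E'
from fs import *
S=capture("side")
u=proj(S,[[.5717,.1384,.04]])[0];print(u); x0,y0=np.round(u-30).astype(int); w=cv2.resize(S["img"][y0:y0+60,x0:x0+60,::-1],(600,600),interpolation=cv2.INTER_CUBIC)
for mz,col in((.016,(0,255,0)),(.020,(0,0,255))):
    h=hull(S,cyl(.5717,.1384,.02,mz,mz+.048)); cv2.polylines(w,[np.round((h-[x0,y0]+.5)*10).astype(np.int32)],True,col,1)
cv2.imwrite("pics/seat.png",w)
E
```

```text
t 17.6167 pos [0.5717 0.1387 0.0716] yang -18.86 tiltz [ 0.0054  0.     -1.    ] F [-6.48  1.11 34.24] op 0.182 gf 30.53 j [ 2.8 39.2 94.5 -0.  46.  21.6]
turn units 0.0012 (deg 0.14 ) shift units after turn [-0.009  0.001  0.052] j6 after 21.6
[283.50169508 266.14770628]
```

View pics/seat.png

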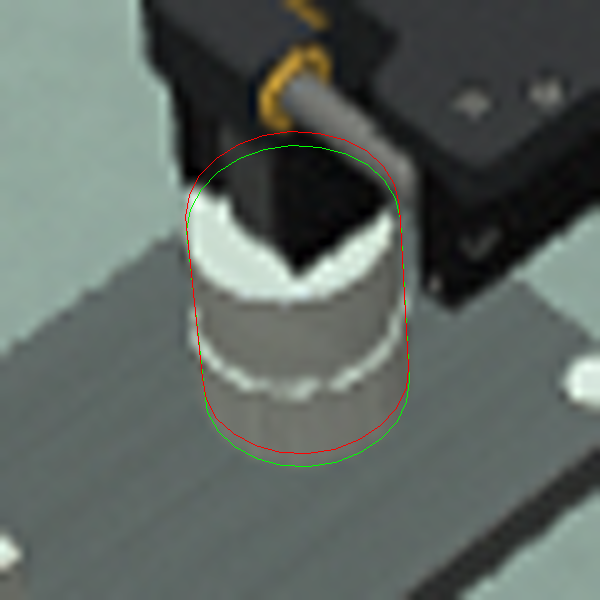

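>>> {"op": "move_arm", "data": {
  "increments": [
    [[0, -0.04, 0], [0, 0, 0], 1],
    [[0, 0, 0], [0, 0, 0.04], 1],
    [[0.03, 0, 0], [0, 0, 0], 1],
    [[0, 0, 0.05], [0, 0, -0.04], 1],
    [[-0.03, 0, 0], [0, 0, -0.04], 1],
    [[-0.03, 0, 0], [0, 0, 0], 1],
    [[0, 0, 0], [0, 0, 0.04], 1],
    [[0.03, 0, 0], [0, 0, 0], 1],
    [[0, 0, 0], [0, 0, 0], 1],
    [[0, 0, 0], [0, 0, 0], 1],
    [[0, 0, 0], [0, 0, 0], 1]
  ]
}}

```text
time_s: 18.58
position: [0.5717, 0.1396, 0.0698]
tcp_rot: [[0.327, 0.945, 0.007], [0.945, -0.327, 0.002], [0.004, 0.006, -1.0]]
force: [-5.7, 2.2, 31.4]
opening: 0.182
grasp_force: 30.1
```

```bash
python3 plan.py .5717 .1384 .07 -19
python3 - <<'E'
from fs import *
S=capture("side")
img=L(S)
# front edge of white top along image column through axis
for mz in(.016,.018,.020,.022):
    rim=proj(S,cyl(.5717,.1384,.02,mz+.048,mz+.0481)); base=proj(S,cyl(.5717,.1384,.02,mz,mz+.0001))
    print(mz,"rim lowest",rim[rim[:,1].argmax()].round(2),"base lowest",base[base[:,1].argmax()].round(2))
for c in(280,282,283,284):
    print(c,img[255:296,c,0].astype(int).tolist())
E
```

```text
t 18.5833 pos [0.5717 0.1396 0.0698] yang -19.06 tiltz [ 0.0074  0.0018 -1.    ] F [-5.72  2.16 31.41] op 0.182 gf 30.11 j [ 2.8 39.3 94.6  0.1 45.7 21.8]
turn units -0.0005 (deg -0.06 ) shift units after turn [-0.036  0.012 -0.005] j6 after 21.8
0.016 rim lowest [283.01 266.02] base lowest [284.35 282.12]
0.018 rim lowest [282.95 265.32] base lowest [284.29 281.48]
0.02 rim lowest [282.89 264.62] base lowest [284.24 280.83]
0.022 rim lowest [282.83 263.92] base lowest [284.18 280.18]
280 [48, 51, 54, 55, 50, 82, 171, 230, 224, 223, 221, 200, 114, 122, 123, 121, 118, 117, 117, 140, 201, 117, 121, 123, 121, 121, 120, 117, 112, 112, 111, 111, 107, 108, 109, 112, 111, 111, 109, 105, 108]
282 [14, 9, 14, 15, 12, 11, 9, 58, 159, 230, 227, 203, 110, 119, 123, 122, 122, 119, 115, 139, 199, 120, 123, 124, 125, 125, 125, 124, 111, 112, 109, 106, 110, 111, 113, 112, 109, 108, 108, 110, 111]
283 [10, 12, 12, 12, 14, 12, 11, 5, 21, 124, 224, 187, 110, 118, 121, 121, 120, 121, 115, 140, 202, 116, 121, 124, 121, 122, 122, 121, 114, 111, 107, 108, 108, 113, 111, 109, 108, 107, 111, 111, 113]
284 [12, 10, 9, 9, 8, 10, 11, 2, 42, 151, 227, 184, 110, 116, 119, 120, 119, 120, 116, 133, 181, 119, 124, 122, 123, 122, 123, 121, 110, 108, 107, 111, 110, 111, 110, 108, 107, 110, 109, 112, 111]
```

The rim edge is at row 266.2 against 266.0 predicted for home, and the base edge at 282.6 against 282.1. The TCP height of 0.0698 also matches home. I'll push lightly once more to check that it's a hard stop.

>>> {"op": "move_arm", "data": {
  "increments": [
    [[0, 0, 0.04], [0, 0, 0.03], 1],
    [[0, 0, 0.04], [0, 0, -0.03], 1],
    [[0, 0, 0.02], [0, 0, -0.03], 1],
    [[0, 0, 0], [0, 0, 0.03], 1],
    [[0, 0, 0], [0, 0, 0], 1],
    [[0, 0, 0], [0, 0, 0], 1],
    [[0, 0, 0], [0, 0, 0], 1]
  ]
}}

```text
time_s: 19.22
position: [0.5717, 0.14, 0.0683]
tcp_rot: [[0.327, 0.945, 0.008], [0.945, -0.327, 0.002], [0.005, 0.007, -1.0]]
force: [-6.9, 2.8, 40.2]
opening: 0.185
grasp_force: 29.9
```

```bash
python3 plan.py .5717 .1384 .07 -19
python3 - <<'E'
from fs import *
S=capture("side")
img=L(S)
for c in(280,282,283,284):
    print(c,img[258:288,c,0].astype(int).tolist())
E
```

```text
t 19.2167 pos [0.5717 0.14   0.0683] yang -19.08 tiltz [ 0.0079  0.0024 -1.    ] F [-6.95  2.82 40.24] op 0.185 gf 29.95 j [ 2.8 39.4 94.6  0.2 45.4 21.8]
turn units -0.0007 (deg -0.08 ) shift units after turn [-0.049  0.016 -0.057] j6 after 21.8
280 [56, 52, 67, 154, 233, 227, 225, 222, 198, 114, 122, 123, 121, 119, 118, 116, 143, 200, 118, 122, 125, 123, 119, 119, 119, 111, 112, 111, 110, 110]
282 [14, 12, 9, 10, 10, 58, 155, 231, 219, 111, 118, 123, 121, 121, 118, 115, 142, 204, 117, 123, 123, 125, 124, 124, 122, 111, 111, 110, 109, 109]
283 [12, 12, 11, 11, 7, 1, 79, 187, 207, 111, 116, 121, 122, 120, 120, 116, 129, 169, 119, 122, 122, 122, 121, 122, 121, 113, 112, 109, 109, 111]
284 [12, 7, 14, 11, 9, 2, 109, 231, 186, 111, 116, 119, 120, 120, 117, 115, 130, 174, 120, 122, 122, 123, 124, 123, 122, 111, 107, 107, 110, 111]
```

The rim hasn't moved while the fingers slipped 1.5 mm, so the socket is on the plate. I'll ease the push, let it settle and do a final check.

>>> {"op": "move_arm", "data": {
  "increments": [
    [[0, 0, -0.05], [0, 0, 0], 1],
    [[0, 0, -0.05], [0, 0, 0], 1],
    [[0, 0, 0], [0, 0, 0], 1],
    [[0, 0, 0], [0, 0, 0], 1],
    [[0, 0, 0], [0, 0, 0], 1],
    [[0, 0, 0], [0, 0, 0], 1],
    [[0, 0, 0], [0, 0, 0], 1],
    [[0, 0, 0], [0, 0, 0], 1]
  ]
}}

```text
time_s: 19.93
position: [0.5715, 0.1399, 0.0684]
tcp_rot: [[0.327, 0.945, 0.007], [0.945, -0.327, 0.002], [0.005, 0.006, -1.0]]
force: [-3.2, 3.6, 23.0]
opening: 0.182
grasp_force: 29.9
```

```bash
python3 plan.py .5717 .1384 .07 -19
python3 - <<'E'
from fs import *
S=capture("side")
img=L(S)
for c in(280,282,283,284):
    print(c,img[258:288,c,0].astype(int).tolist())
cv2.imwrite("pics/fin.png",S["img"][:,:,::-1])
E
```

```text
t 19.9333 pos [0.5715 0.1399 0.0684] yang -19.1 tiltz [ 0.0067  0.0025 -1.    ] F [-3.16  3.6  23.02] op 0.182 gf 29.86 j [ 2.8 39.4 94.6  0.2 45.5 21.8]
turn units -0.0008 (deg -0.1 ) shift units after turn [-0.045  0.022 -0.052] j6 after 21.8
280 [52, 49, 79, 171, 232, 225, 225, 221, 199, 114, 122, 123, 122, 119, 118, 117, 145, 203, 119, 122, 120, 119, 118, 119, 118, 111, 111, 113, 109, 108]
282 [10, 10, 11, 9, 36, 87, 155, 233, 219, 111, 120, 124, 122, 120, 117, 116, 140, 200, 119, 121, 123, 124, 127, 126, 123, 111, 113, 110, 109, 109]
283 [9, 12, 11, 14, 6, 5, 76, 187, 207, 111, 117, 119, 120, 122, 119, 115, 127, 169, 120, 121, 123, 122, 122, 120, 121, 113, 110, 110, 109, 109]
284 [11, 11, 10, 6, 11, 1, 110, 230, 184, 110, 116, 118, 119, 121, 118, 115, 129, 173, 121, 124, 123, 122, 121, 123, 122, 110, 107, 109, 110, 110]
```

View pics/fin.png

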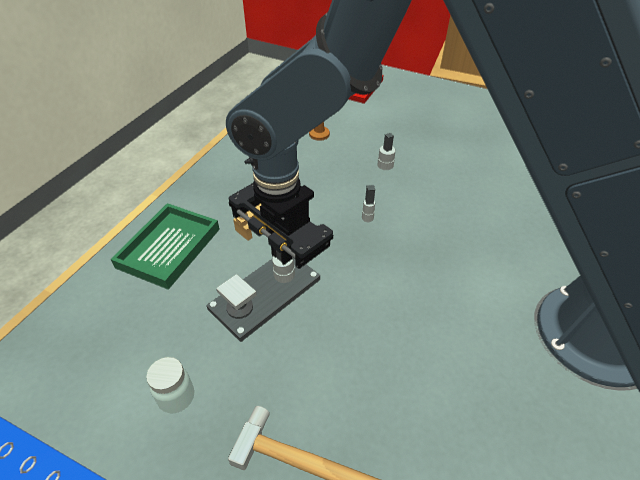

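The socket stands over the nut at (283,268), held upright. The other two sockets are upright at (369,205) and (387,150), and the stand behind the gripper at (242,228). The jar, hammer and cone haven't moved. I'm handing in.

```bash
python3 -c "
from rig import *
print(hand_in())"
```

```text
the job is handed in; nothing more can be done
None
```

I handed the job in at about 20 s with the fitting socket (the middle of the three) held over the nut and, by the side-camera check, fully down; the ring stand is upright on the counter clear of the plate, everything else was left in place, and no pass or fail result came back.

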